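Put the leftover hazelnuts in the jar

TASK

Take the thin porcelain dish of hazelnuts by its fin handle out from under the wire rack, pour all six nuts through the funnel into the jar, then set the empty dish down upright in the middle of the cork trivet and let go. The porcelain is brittle: hold it firmly but with less than 15 N of grip, and set it down softly instead of dropping it. Leave the jar standing where it is with the funnel in it, and do not disturb the tumbler, the pepper mill and the bowl.

Things in the scene. Friction and masses are not known exactly. Their poses are not given: they have to be found in the camera images.
- dish: Thin white porcelain dish of nuts, 80 g. Origin: centre of the underside of its floor; x to its open mouth, z up. Floor 80 (x -40..40) x 62 mm, 4 thick; walls 32 high; past x = 40 the floor ramps up at 20 degrees to the lip: level it keeps the nuts, tipped mouth-down well past 20 degrees they roll out. Over 15 N on a pad cracks it; 3 N may be too loose.
- dish_grip (a point): Middle of the dish's fin handle, 39 mm behind the dish's origin, 56 mm above its underside (axes as the dish). The fin is an upright flat tab over the back wall, 12 mm thick (y), 34 mm long (x), 30 to 74 mm above the dish's underside.
- dish_lip (a point): Middle of the dish's pouring lip, on the ramp's end: 79 mm ahead of the dish's origin, 18 mm above its underside; 54 mm wide between the side walls.
- rack: Tall dark wire serving rack fixed on the table; origin on the table under its centre. Its top is 240 (x) x 340 (y) mm: 7 mm bars along y every 40 mm, the front bar at x = -120, undersides 175 mm above the table; four thin legs at x = +-70, y = +-170 mm. Open in front (its -x side, facing the jar and trivet). Its front bars run over the dish's handle, so a vertical gripper cannot get at it.
- jar: Straight clear glass storage jar, 72 mm outside, 63 mm inside diameter, 105 mm tall, floor 6 mm; loose. Origin: centre of its underside.
- funnel: Wide steel funnel standing loose in the jar's mouth: spout 50 mm inside diameter, 56 outside, reaching 28 mm into the jar; cone opening to 132 mm diameter at its rim. Origin: centre of the spout's lower end; rim 68 mm above it (145 mm above the table).
- trivet: Round cork trivet fixed on the table, 200 mm diameter, 12 mm thick; origin: centre of its underside (top 12 mm higher).
- tumbler: Bystander: glass tumbler on the table beside the rack, 68 mm wide, 95 mm tall; origin at its underside.
- mill: Bystander: dark wooden pepper mill, 56 mm wide, 168 mm tall; origin at its underside.
- nutbowl: Bystander: empty little blue bowl, 100 mm wide, 45 mm tall; origin at its underside.
- nut0: Hazelnut in its shell, a 22 mm ball of 10 g; origin at its centre. One of six in the dish.
- nut1: Hazelnut in its shell, a 22 mm ball of 10 g; origin at its centre. One of six in the dish.
- nut2: Hazelnut in its shell, a 22 mm ball of 10 g; origin at its centre. One of six in the dish.
- nut3: Hazelnut in its shell, a 22 mm ball of 10 g; origin at its centre. One of six in the dish.
- nut4: Hazelnut in its shell, a 22 mm ball of 10 g; origin at its centre. One of six in the dish.
- nut5: Hazelnut in its shell, a 22 mm ball of 10 g; origin at its centre. One of six in the dish.
Things that resemble listed ones, but are neither listed nor needed, are in the scene too. What is shaped like the dish but purple or yellow is not meant.

How it is judged:
By the outcome, as a careful person would: the job done as asked, in the order asked, and still so for the second after the job is handed in, with the robot touching nothing.
It also fails if it takes over 72 s, if anything falls off the work surface, if the arm or the gripper's body presses on something with over 40 N, if the wrist force passes 120 N, or if a joint passes its speed limit or range.

ROBOT

A 6-joint arm with a two-finger parallel gripper is mounted at the origin on the work surface. World frame = base frame: x ahead of the robot, y to its left, z up, the work surface at z = 0. Lengths are in m, angles in rad, forces in N, time in s.
With the tool pointing down it reaches from about 0.25 to 0.775 m from the base axis. Payload 4 kg.
Tool frame: the origin (TCP) lies midway between the tips of the shut fingers; the grasp point (between the pads) lies 19 mm behind it (grip_point_offset is the distance from the TCP to the grasp point, in m); z points along the fingers, y is the line along which they close (so a half turn about z gives the same grasp; the last joint's range is limited). The gripper opens to 94 mm and grips with 3 to 60 N. Pads are 16 mm wide; open, the fingers measure 119 mm over their backs; the gripper's body (75 mm by 177 mm) begins 78 mm behind the grasp point.
Start: joints at [-1.444, 0.087, 1.371, -0, 1.684, -0.103], TCP at [0.125, -0.536, 0.206] pointing down, gripper open.
Joint ranges: [-3.1, 3.1], [-0.76, 2.03], [0.27, 2.55], [-1.08, 4.22], [0.17, 2.65], [-2.57, 2.57]. Speed limits (rad/s): [2.79, 2.79, 3.14, 3.14, 3.14, 3.14].

INTERFACE

Orientations are given as [roll, pitch, yaw] about the fixed x, y, z axes, in that order (R = Rz(yaw) Ry(pitch) Rx(roll)).
In Python, from bench import * gives the robot as it stands.
- The arm moves only by the tool carry_out, never from a script. Its argument "commands" is a list of rows, each a list of 6 numbers: the shift along the tool's x, y, z in m, then the turn, a rotation vector about the tool's x, y, z in rad. In form: [[tx, ty, tz, rx, ry, rz], ...]. A call has exactly 5 rows; each row is the pose to reach, as a shift and turn from the pose commanded when the call began, along the tool's axes at that moment; what a row does not reach only later rows make up. A row lasts 1/10 s, in which the tool goes at most 50 mm and 8.59 degrees, less where a joint would pass 70% of its speed; a pose out of reach is approached as far as the arm can. A call with a gripper value outside its range is refused whole. "jaw" is the opening, from 0 (shut) to 1 (fully open), set as the call begins (left out, the last holds). The fingers move at their own pace and stop on an object; the grip force is fixed at half the most. Time passes only in rows, so rows that repeat a pose let the fingers close, or fill a call up. It gives the time, the measured TCP pose, the force, the opening and the grip force at its end, in the units of the state.
- get_obs(): the state, without advancing time (a new reading comes with each control period).
- snapshot(name): name is "scene" or "top" or "wrist"; returns a dict with "img" (384x512x3 uint8, red, green, blue), "range_z" (384x512 float32, m along the optical axis (not along the pixel's ray), 0 where there is no reading), "fx", "fy", "cx", "cy" (pixels), "R" (3x3) and "t" (3): a world point X has camera coordinates R X + t. Camera axes: x right, y down, z forward; pixel columns grow to the right and rows downward; lengths in m; the calibration is good to about 2 mm. A picture is of the moment at which its call begins.
- close_job(): hands the job in; it is judged then, once.
The state is a dict: "time": time; "joint_positions": joint angles; "qvel": joint speeds; "joint_torque": joint torques, N m; "tool_pos": TCP position; "ee_rot": TCP orientation; "wrist_force": force on the tool from outside, world axes, zero at the start; "wrist_torque": the same for the moment, N m; "width": finger opening in m; "finger_force": force on a finger pad.
Only numpy, scipy, OpenCV 4.12 (cv2) and the standard library are available. Lean on these libraries where they do the work, as an engineer would, in place of code of your own. Each camera call takes 0.05 s, during which the arm holds its last target. There are 200 camera calls.

## Working session

There is one attempt and no reset: what is moved stays moved. The work goes in short steps, Python scripts to look and compute and a tool call to move; the robot and the scene stay as the last step left them, time stands still between calls to the robot, and variables do not carry over. Pictures are saved under pics/ and viewed, at most 10 in all, crops included, and the job is handed in when it is done.

Besides the shell and the picture viewer there is one more tool, called after "Call:" by a JSON object that holds its "name" and its "arguments", one argument or row to a line. carry_out: Moves the arm, as the interface text tells. Its arguments: {"type":"object","properties":{"commands":{"type":"array","items":{"type":"array","items":{"type":"number"}}},"jaw":{"type":"number"}},"required":["commands"]}

```bash
ls -la; mkdir -p pics
python3 - <<'E'
from bench import *
import cv2,numpy as np
for n in("scene","top"):
    s=snapshot(n); np.savez(f"pics/{n}0.npz",**s); cv2.imwrite(f"pics/{n}0.png",cv2.resize(s["img"][:,:,::-1],(768,576)))
    print(n,s["fx"],s["cx"],s["cy"],(-s["R"].T@s["t"]).round(3),s["R"].round(2).tolist())
print(get_obs())
E
```

```text
total 12
drwxr-xr-x  3 agent agent 4096 Nov 30 05:45 .
drwxr-xr-x 23 root  root  4096 Nov 30 05:45 ..
drwxr-xr-x  2 agent agent 4096 Nov 30 05:45 pics
scene 374.52005083944783 249.90634797522202 188.41693802159944 [ 1.177 -0.304  0.741] [[0.42, 0.91, -0.02], [0.63, -0.3, -0.72], [-0.66, 0.29, -0.7]]
top 400.7681701893878 258.9915927448876 191.9402268227875 [ 0.363 -0.014  1.167] [[0.02, -1.0, 0.02], [-0.99, -0.03, -0.16], [0.16, -0.02, -0.99]]
{'time': 0.1, 'joint_positions': array([-1.44408829e+00,  8.78846004e-02,  1.37208128e+00,  4.46372308e-06,
        1.68359697e+00, -1.03092492e-01]), 'qvel': array([ 0.00056765, -0.00071386, -0.00231976,  0.00156247,  0.0007465 ,
        0.00164654]), 'joint_torque': array([ 3.18797720e-03, -3.41249013e+01, -3.03301156e+01,  7.21496134e-02,
        3.03479412e-02, -1.00388243e-04]), 'tool_pos': array([ 0.12521996, -0.53505534,  0.20443039]), 'ee_rot': array([-3.13963337e+00, -2.07165623e-04,  2.29800827e-01]), 'wrist_force': array([-0.20628806, -0.79284337,  0.37795805]), 'wrist_torque': array([-0.00442867,  0.03476449,  0.01958045]), 'finger_force': 0.0, 'width': 0.09420549761483873}
```

View pics/scene0.png

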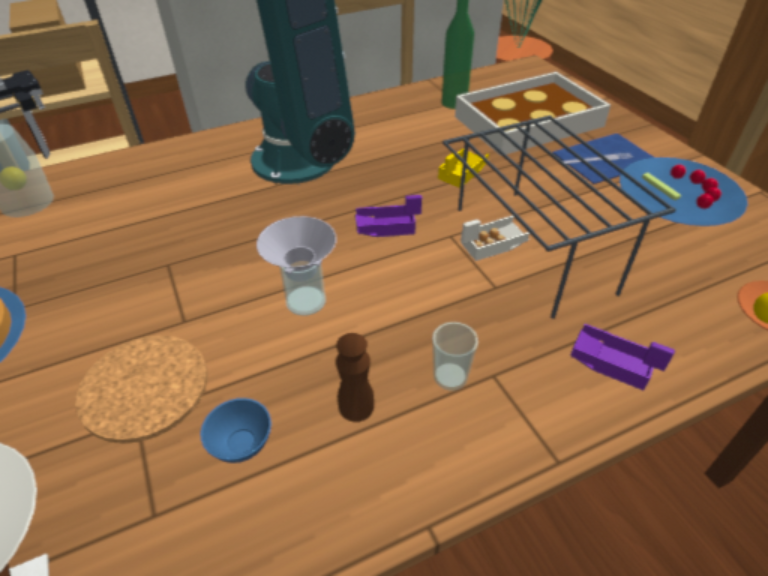

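View pics/top0.png

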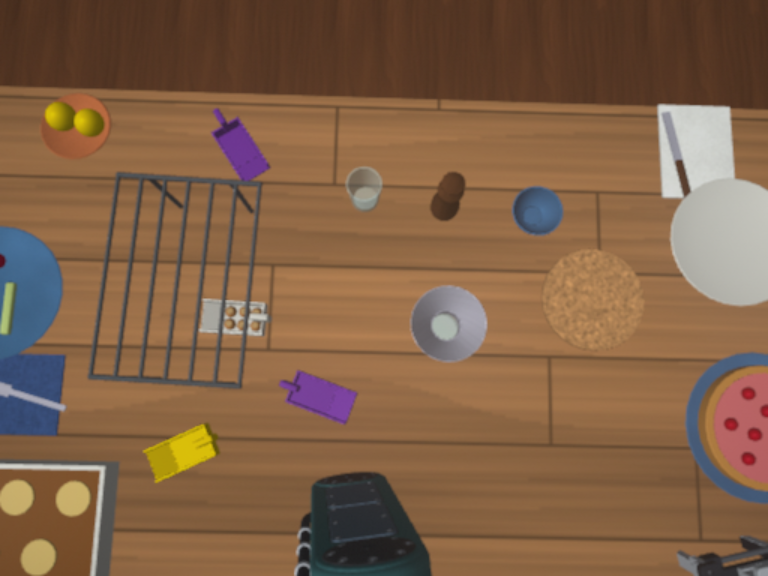

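Top view (768x576): the candidates for the dish are white (233,317), purple (320,397) and (240,150), and yellow (180,452). The white one holds nuts under the rack, with its handle at right (258,317), so I choose that. The funnel is at (448,322), the trivet at (593,300), the tumbler at (364,188), the mill at (447,197) and the bowl at (538,211).

```bash
cat > h.py <<'E'
import numpy as np,cv2
def cloud(s):
    v,u=np.mgrid[0:384,0:512]; z=s["range_z"].astype(float)
    c=np.stack([(u-s["cx"])/s["fx"]*z,(v-s["cy"])/s["fy"]*z,z],-1)
    return (c-s["t"])@s["R"]
def ray(s,u,v,h):
    d=s["R"].T@np.array([(u-s["cx"])/s["fx"],(v-s["cy"])/s["fy"],1]); C=-s["R"].T@s["t"]
    return C+d*(h-C[2])/d[2]
def load(n): return dict(np.load(f"pics/{n}.npz"))
E
python3 - <<'E'
from h import *
import bench; print([n for n in dir(bench) if n[0]!='_'])
s=load("top0");P=cloud(s);k=2/3
def fit(m):
    c=max(cv2.findContours(m.astype(np.uint8),0,1)[0],key=cv2.contourArea); return cv2.fitEllipse(c)
def win(u,v,r):
    m=np.zeros((384,512),bool); u,v,r=int(u*k),int(v*k),int(r*k); m[v-r:v+r,u-r:u+r]=1; return m
for n,u,v,r,lo,hi in[("trivet",593,300,62,.006,.03),("funnelrim",448,322,50,.125,.16),("funnel",448,322,50,.05,.16),("tumbler",364,188,30,.06,.12),("mill",450,195,35,.1,.2),("bowl",538,211,32,.01,.06)]:
    m=win(u,v,r)&(P[...,2]>lo)&(P[...,2]<hi)&(s["range_z"]>0); q=P[m]
    e=fit(m); print(n,m.sum(),np.percentile(q,[2,98],axis=0).round(3).tolist(),ray(s,*e[0],np.percentile(q[:,2],95)).round(3))
# dish: white-ish pixels
im=s["img"].astype(int); m=win(233,317,45)
w=m&(im.min(2)>150)&(im.max(2)-im.min(2)<40); q=P[w]; print("white",w.sum(),np.percentile(q,[1,50,99],axis=0).round(3).tolist())
f=m&(P[...,2]>.055)&(P[...,2]<.09)&w; print("fin",f.sum(),P[f].mean(0).round(3),np.percentile(P[f],[2,98],axis=0).round(3).tolist())
b=win(175,280,125)&(P[...,2]>.165)&(P[...,2]<.2); q=P[b]; print("rack",b.sum(),cv2.minAreaRect(q[:,:2].astype(np.float32)),np.median(q[:,2]))
c=s["img"][180:250,110:200,::-1]
s2=load("scene0"); c2=s2["img"][120:190,285:375,::-1]
cv2.imwrite("pics/crop.png",np.hstack([cv2.resize(x,None,fx=4,fy=4,interpolation=2) for x in(c,c2)]))
E
```

```text
['IKError', 'close_job', 'get_obs', 'grip_point_offset', 'snapshot']
trivet 3583 [[0.446, -0.52, 0.007], [0.625, -0.341, 0.017]] [ 0.534 -0.429  0.016]
funnelrim 1177 [[0.407, -0.194, 0.125], [0.529, -0.073, 0.147]] [ 0.467 -0.133  0.146]
funnel 1796 [[0.409, -0.192, 0.106], [0.527, -0.074, 0.146]] [ 0.467 -0.133  0.145]
tumbler 261 [[0.696, -0.011, 0.061], [0.76, 0.051, 0.097]] [0.725 0.02  0.096]
mill 311 [[0.693, -0.159, 0.106], [0.733, -0.117, 0.165]] [ 0.702 -0.134  0.164]
bowl 672 [[0.656, -0.361, 0.011], [0.747, -0.271, 0.047]] [ 0.701 -0.315  0.046]
white 430 [[0.449, 0.193, 0.001], [0.48, 0.282, 0.015], [0.512, 0.32, 0.077]]
fin 43 [0.478 0.205 0.074] [[0.474, 0.19, 0.071], [0.483, 0.22, 0.078]]
rack 3500 ((0.530018150806427, 0.32205939292907715), (0.24938857555389404, 0.34959423542022705), 87.60154724121094) 0.18166547565141644
```

View pics/crop.png

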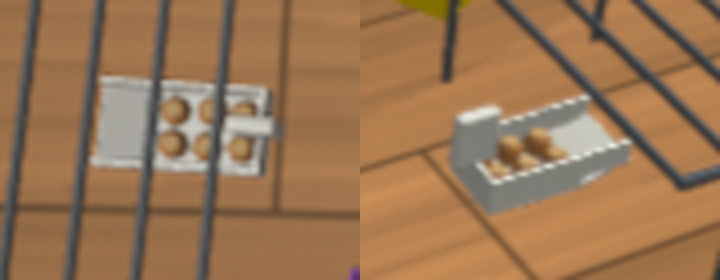

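The crop shows the white dish with six nuts. Its fin is at crop (255,128), directly under the front bar, and its mouth faces away from the robot's right (+y). Next I'll get its yaw, the purple neighbour's extent and a move planner.

```bash
cat >> h.py <<'E'
from scipy.spatial.transform import Rotation as Rn
OFF=0.019
def tool(yaw,tilt):  # dish azimuth and tilt from vertical, deg
    a,t=np.radians([yaw,tilt]); z=np.array([np.sin(t)*np.cos(a),np.sin(t)*np.sin(a),-np.cos(t)])
    y=np.array([np.sin(a),-np.cos(a),0]); return np.c_[np.cross(y,z),y,z]
def plan(grip,R):
    "row from the measured pose that brings the grasp point to grip"
    from bench import get_obs
    o=get_obs(); Rm=Rn.from_euler("xyz",o["ee_rot"]).as_matrix(); p=np.array(grip)+R[:,2]*OFF
    return np.r_[Rm.T@(p-o["tool_pos"]),Rn.from_matrix(Rm.T@R).as_rotvec()].round(3).tolist()
def state():
    from bench import get_obs
    o=get_obs(); Rm=Rn.from_euler("xyz",o["ee_rot"]).as_matrix()
    print("t",round(o["time"],2),"grip",(o["tool_pos"]-Rm[:,2]*OFF).round(4),"z",Rm[:,2].round(3),"y",Rm[:,1].round(3),"q",o["joint_positions"].round(2),"F",o["wrist_force"].round(1),"w",round(o["width"],4),"ff",round(o["finger_force"],2))
E
python3 - <<'E'
from h import *
import bench; print(bench.grip_point_offset)
s=load("top0");P=cloud(s);im=s["img"].astype(int);k=2/3
w=(im.min(2)>130)&(im.max(2)-im.min(2)<45); B=np.zeros_like(w); B[180:240,125:185]=1; w&=B
for lo,hi in((.022,.045),):
    m=w&(P[...,2]>lo)&(P[...,2]<hi); r=cv2.minAreaRect(P[m][:,:2].astype(np.float32)); print("walls",m.sum(),r)
m=w&(P[...,2]<.05); print("body",cv2.minAreaRect(P[m][:,:2].astype(np.float32)))
# wall edge line fits by image rays at wall height: upper and lower edges per column
for nm,fn in(("up",np.min),("lo",np.max)):
    pts=[ray(s,u,fn(np.nonzero(w[:,u])[0]),.032)[:2] for u in range(138,176) if w[:,u].sum()>3]
    vx,vy,x0,y0=cv2.fitLine(np.array(pts,np.float32),cv2.DIST_HUBER,0,.01,.01).ravel(); print(nm,np.degrees(np.arctan2(vy,vx)),x0,y0)
pu=(im[...,0]>60)&(im[...,1]<60)&(im[...,2]>90); B[:]=0;B[240:290,180:245]=1; q=P[pu&B]; print("purple",np.percentile(q,[1,99],axis=0).round(3))
b=(P[...,2]>.165)&(P[...,2]<.2);b[:, 180:]=0; b[:110]=0; b[262:]=0
q=P[b]; print("bars y at x .478:",np.unique((q[abs(q[:,0]-.478)<.006][:,1]).round(2)))
print("row",plan([.45,0,.30],tool(90,0)))
E
```

```text
0.0188
walls 137 ((0.48130813241004944, 0.2632066607475281), (0.1174575537443161, 0.061452798545360565), 87.736572265625)
body ((0.48136794567108154, 0.2650502920150757), (0.12120404094457626, 0.06148117780685425), 87.67829895019531)
up 87.42204 0.50928575 0.24440473
lo 87.736115 0.44929218 0.25512323
purple [[0.291 0.047 0.   ]
 [0.377 0.152 0.077]]
bars y at x .478: [0.2  0.21 0.24 0.25 0.28 0.29 0.32 0.36 0.37 0.4  0.41 0.44 0.45]
row [0.438, -0.447, -0.076, -0.002, -0.001, -1.341]
```

Call:
{"name": "carry_out", "arguments": {
  "commands": [
    [0.07, -0.07, -0.02, 0, 0, -0.14],
    [0.105, -0.105, -0.04, 0, 0, -0.28],
    [0.14, -0.14, -0.06, 0, 0, -0.42],
    [0.175, -0.175, -0.076, 0, 0, -0.56],
    [0.21, -0.21, -0.076, 0, 0, -0.68]
  ],
  "jaw": 0.45
}}

```text
time: 0.6
tool_pos: [0.2528, -0.3297, 0.2723]
ee_rot: [3.14, 0.0, 0.914]
wrist_force: [0.7, -1.1, -0.4]
width: 0.0573
finger_force: 0.0
```

Run:
```python
from h import *
state(); print(plan([.45,0,.30],tool(87.6,0)),plan([.45,0,.30],tool(87.6,25)))
```

```text
t 0.6 grip [ 0.2528 -0.3297  0.2913] z [ 0.001 -0.001 -1.   ] y [ 0.792 -0.611  0.002] q [-1.05 -0.22  1.53  0.    1.83 -0.4 ] F [ 0.7 -1.1 -0.4] w 0.0573 ff 0.0
[0.382, -0.045, -0.009, 0.001, 0.001, -0.615] [0.388, -0.05, -0.011, 0.135, 0.423, -0.605]
```

Call:
{"name": "carry_out", "arguments": {
  "commands": [
    [0.05, -0.006, 0, 0.018, 0.055, -0.08],
    [0.1, -0.012, 0, 0.036, 0.11, -0.16],
    [0.15, -0.02, 0, 0.054, 0.165, -0.24],
    [0.2, -0.026, 0, 0.07, 0.22, -0.31],
    [0.24, -0.031, -0.006, 0.083, 0.26, -0.37]
  ],
  "jaw": 0.45
}}

```text
time: 1.1
tool_pos: [0.3753, -0.1204, 0.2764]
ee_rot: [-3.105, -0.272, 1.28]
wrist_force: [-0.6, -0.5, 0.4]
width: 0.0423
finger_force: 0.0
```

Run:
```python
from h import *
state(); print(plan([.47,0.06,.22],tool(87.6,35)))
```

```text
t 1.1 grip [ 0.3745 -0.1254  0.2947] z [ 0.042  0.268 -0.963] y [ 0.96  -0.277 -0.035] q [-0.67 -0.21  1.54  0.26  1.94 -0.31] F [-0.6 -0.5  0.4] w 0.0423 ff 0.0
[0.183, 0.041, 0.124, 0.071, 0.333, -0.232]
```

Call:
{"name": "carry_out", "arguments": {
  "commands": [
    [0.036, 0.008, 0.02, 0.014, 0.067, -0.046],
    [0.073, 0.016, 0.04, 0.028, 0.133, -0.093],
    [0.11, 0.025, 0.06, 0.043, 0.2, -0.14],
    [0.146, 0.033, 0.08, 0.057, 0.266, -0.186],
    [0.18, 0.041, 0.09, 0.071, 0.333, -0.232]
  ]
}}

```text
time: 1.6
tool_pos: [0.4682, 0.0577, 0.2355]
ee_rot: [-3.14, -0.611, 1.527]
wrist_force: [0.3, 0.1, 0.6]
width: 0.0421
finger_force: 0.0
```

Run:
```python
from h import *
state(); R=tool(87.6,50);G=np.array([.478,.206,.056]); print(plan(G-.12*R[:,2],R))
```

```text
t 1.6 grip [0.4678 0.0468 0.2511] z [ 0.024  0.573 -0.819] y [ 0.999 -0.043 -0.001] q [-0.42 -0.06  1.58  0.58  1.82 -0.29] F [0.3 0.1 0.6] w 0.0421 ff 0.0
[-0.007, 0.004, 0.135, -0.0, 0.262, -0.001]
```

Call:
{"name": "carry_out", "arguments": {
  "commands": [
    [-0.002, 0.001, 0.034, 0, 0.087, 0],
    [-0.004, 0.002, 0.068, 0, 0.175, 0],
    [-0.006, 0.003, 0.1, 0, 0.262, 0],
    [-0.007, 0.004, 0.135, 0, 0.262, 0],
    [-0.007, 0.004, 0.135, 0, 0.262, 0]
  ]
}}

```text
time: 2.1
tool_pos: [0.4723, 0.1288, 0.1177]
ee_rot: [-3.126, -0.873, 1.515]
wrist_force: [0.5, -0.7, -0.4]
width: 0.0425
finger_force: 0.0
```

Run:
```python
from h import *
from bench import snapshot
state(); R=tool(87.6,50);G=np.array([.478,.206,.056]); print(plan(G,R))
s=snapshot("wrist"); np.savez("pics/w1.npz",**s); cv2.imwrite("pics/w1.png",s["img"][:,:,::-1])
P=cloud(s);im=s["img"].astype(int)
w=(im.min(2)>120)&(im.max(2)-im.min(2)<40)&(P[...,2]>.05)&(P[...,2]<.085)&(s["range_z"]>0)&(abs(P[...,0]-.478)<.05)&(abs(P[...,1]-.206)<.06)
q=P[w];print(len(q),np.percentile(q,[2,50,98],axis=0).round(4).tolist() if len(q) else 0)
```

```text
t 2.1 grip [0.4718 0.1142 0.1299] z [ 0.027  0.766 -0.643] y [ 0.999 -0.044 -0.01 ] q [-0.41  0.09  1.81  0.8   1.63 -0.48] F [ 0.5 -0.7 -0.4] w 0.0425 ff 0.0
[0.003, 0.003, 0.118, -0.005, -0.0, -0.009]
578 [[0.4737, 0.1855, 0.0511], [0.4794, 0.1928, 0.0737], [0.4849, 0.2167, 0.0755]]
```

View pics/w1.png

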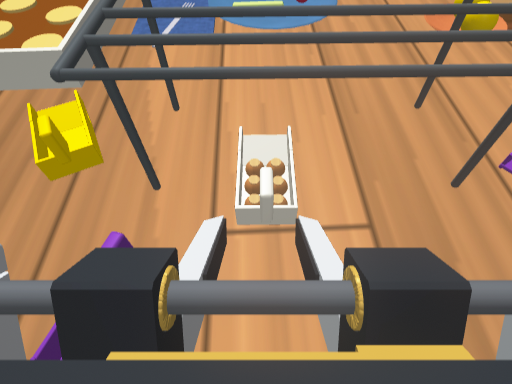

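The wrist view shows the fin at (266,195), centred between the open fingertips at (220,220) and (310,220). The front bars are well above it.

Call:
{"name": "carry_out", "arguments": {
  "commands": [
    [0.001, 0.002, 0.03, -0.002, 0, -0.004],
    [0.002, 0.004, 0.06, -0.005, 0, -0.009],
    [0.003, 0.004, 0.09, -0.005, 0, -0.009],
    [0.003, 0.004, 0.11, -0.005, 0, -0.009],
    [0.003, 0.004, 0.117, -0.005, 0, -0.009]
  ],
  "jaw": 0.35
}}

```text
time: 2.65
tool_pos: [0.4846, 0.2185, 0.0501]
ee_rot: [3.121, -0.87, 1.545]
wrist_force: [-0.5, 0.1, -0.1]
width: 0.0328
finger_force: 0.0
```

Call:
{"name": "carry_out", "arguments": {
  "commands": [
    [0, 0, 0, 0, 0, 0],
    [0, 0, 0, 0, 0, 0],
    [0, 0, 0, 0, 0, 0],
    [0, 0, 0, 0, 0, 0],
    [0, 0, 0, 0, 0, 0]
  ],
  "jaw": 0.2
}}

```text
time: 3.15
tool_pos: [0.4848, 0.2173, 0.0496]
ee_rot: [3.122, -0.869, 1.542]
wrist_force: [0.1, 0.6, 0.5]
width: 0.0185
finger_force: 0.0
```

Run:
```python
from h import *
state(); R=tool(87.6,50);G=np.array([.479,.204,.057]); print(plan(G,R))
```

```text
t 3.15 grip [0.484  0.2028 0.0619] z [ 0.042  0.763 -0.645] y [ 0.999 -0.044  0.013] q [-0.23  0.16  1.89  0.87  1.39 -0.49] F [0.1 0.6 0.5] w 0.0185 ff 0.0
[-0.003, -0.005, 0.004, 0.01, 0.003, 0.008]
```

Call:
{"name": "carry_out", "arguments": {
  "commands": [
    [-0.001, -0.002, 0.002, 0.005, 0, 0.004],
    [-0.002, -0.004, 0.004, 0.008, 0, 0.006],
    [-0.002, -0.004, 0.004, 0.008, 0, 0.006],
    [-0.002, -0.004, 0.004, 0.008, 0, 0.006],
    [-0.002, -0.004, 0.004, 0.008, 0, 0.006]
  ],
  "jaw": 0.2
}}

```text
time: 3.65
tool_pos: [0.4802, 0.2199, 0.045]
ee_rot: [3.139, -0.87, 1.532]
wrist_force: [-0.6, 0.2, 0.3]
width: 0.0186
finger_force: 0.0
```

Run:
```python
from h import *
from bench import snapshot
state(); R=tool(87.6,50);G=np.array([.479,.204,.057]); print(plan(G,R))
s=snapshot("wrist"); cv2.imwrite("pics/w2.png",cv2.resize(s["img"][150:300,170:360,::-1],None,fx=3,fy=3)); state()
```

```text
t 3.65 grip [0.4796 0.2054 0.0572] z [ 0.032  0.763 -0.645] y [ 0.999 -0.041  0.002] q [-0.22  0.17  1.89  0.87  1.39 -0.49] F [-0.6  0.2  0.3] w 0.0186 ff 0.0
[-0.001, -0.001, -0.001, 0.0, 0.003, 0.002]
t 3.7 grip [0.4797 0.2053 0.0573] z [ 0.032  0.763 -0.645] y [ 0.999 -0.041  0.002] q [-0.22  0.17  1.89  0.87  1.39 -0.49] F [ 0.7 -0.3  0.5] w 0.0186 ff 0.0
```

View pics/w2.png

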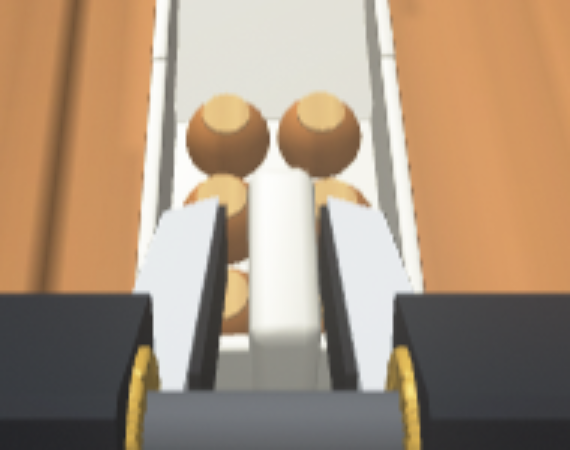

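The crop shows the pads at columns 222 and 325 and the fin from 250 to 318, so the fin sits about 2 mm toward tool +y. I'll shift by that amount and close in small steps.

Call:
{"name": "carry_out", "arguments": {
  "commands": [
    [0, 0.001, 0, 0, 0, 0],
    [0, 0.002, 0, 0, 0, 0],
    [0, 0.002, 0, 0, 0, 0],
    [0, 0.002, 0, 0, 0, 0],
    [0, 0.002, 0, 0, 0, 0]
  ],
  "jaw": 0.145
}}

```text
time: 4.2
tool_pos: [0.4823, 0.2197, 0.045]
ee_rot: [3.139, -0.87, 1.532]
wrist_force: [0.8, 0.3, 0.0]
width: 0.0136
finger_force: 0.0
```

Call:
{"name": "carry_out", "arguments": {
  "commands": [
    [0, 0, 0, 0, 0, 0],
    [0, 0, 0, 0, 0, 0],
    [0, 0, 0, 0, 0, 0],
    [0, 0, 0, 0, 0, 0],
    [0, 0, 0, 0, 0, 0]
  ],
  "jaw": 0.127
}}

```text
time: 4.7
tool_pos: [0.482, 0.2198, 0.045]
ee_rot: [3.139, -0.87, 1.532]
wrist_force: [-0.6, 0.3, 0.6]
width: 0.0119
finger_force: 3.0
```

Call:
{"name": "carry_out", "arguments": {
  "commands": [
    [0, 0, 0, 0, 0, 0],
    [0, 0, 0, 0, 0, 0],
    [0, 0, 0, 0, 0, 0],
    [0, 0, 0, 0, 0, 0],
    [0, 0, 0, 0, 0, 0]
  ],
  "jaw": 0.124
}}

```text
time: 5.2
tool_pos: [0.4822, 0.2198, 0.045]
ee_rot: [3.139, -0.87, 1.532]
wrist_force: [-0.3, 1.1, 0.7]
width: 0.0119
finger_force: 12.4
```

Call:
{"name": "carry_out", "arguments": {
  "commands": [
    [0, 0, 0, 0, 0, 0],
    [0, 0, 0, 0, 0, 0],
    [0, 0, 0, 0, 0, 0],
    [0, 0, 0, 0, 0, 0],
    [0, 0, 0, 0, 0, 0]
  ],
  "jaw": 0.125
}}

```text
time: 5.7
tool_pos: [0.4823, 0.2197, 0.045]
ee_rot: [3.139, -0.87, 1.532]
wrist_force: [-0.9, 0.4, 0.1]
width: 0.0123
finger_force: 9.0
```

Run:
```python
from h import *
state(); R=tool(87.6,50);G=np.array([.4815,.205,.057])
for d in([0,0,.012],[0,-.05,.04],[0,-.11,.11],[0,-.14,.2]): print(plan(G+d,R))
```

```text
t 5.7 grip [0.4817 0.2052 0.0573] z [ 0.032  0.763 -0.645] y [ 0.999 -0.041  0.002] q [-0.22  0.17  1.89  0.87  1.39 -0.49] F [-0.9  0.4  0.1] w 0.0123 ff 9.03
[0.009, -0.0, -0.008, 0.0, 0.003, 0.002]
[-0.002, 0.002, -0.064, 0.0, 0.003, 0.002]
[0.013, 0.005, -0.155, 0.0, 0.003, 0.002]
[0.062, 0.006, -0.236, 0.0, 0.003, 0.002]
```

Call:
{"name": "carry_out", "arguments": {
  "commands": [
    [0, 0, 0, 0, 0, 0],
    [0.002, 0, -0.002, 0, 0, 0],
    [0.004, 0, -0.004, 0, 0, 0],
    [0.006, 0, -0.006, 0, 0, 0],
    [0.009, 0, -0.008, 0, 0, 0]
  ],
  "jaw": 0.1245
}}

```text
time: 6.2
tool_pos: [0.4823, 0.2193, 0.0572]
ee_rot: [3.139, -0.869, 1.532]
wrist_force: [0.6, -1.1, -0.9]
width: 0.0121
finger_force: 10.7
```

Run:
```python
from h import *
from bench import snapshot
state()
s=snapshot("scene"); np.savez("pics/s2.npz",**s); cv2.imwrite("pics/s2.png",cv2.resize(s["img"][110:190,280:380,::-1],None,fx=6,fy=6)); state()
```

```text
t 6.2 grip [0.4817 0.2048 0.0695] z [ 0.033  0.763 -0.645] y [ 0.999 -0.041  0.002] q [-0.22  0.15  1.88  0.87  1.4  -0.47] F [ 0.6 -1.1 -0.9] w 0.0121 ff 10.69
t 6.25 grip [0.4821 0.2049 0.0702] z [ 0.033  0.763 -0.645] y [ 0.999 -0.041  0.003] q [-0.22  0.15  1.88  0.87  1.4  -0.47] F [ 1.2  0.2 -1.4] w 0.0121 ff 10.69
```

View pics/s2.png

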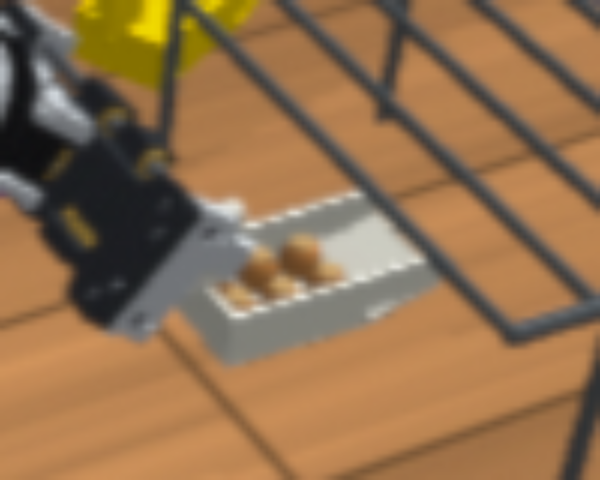

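The crop shows the dish off the table in the fingers, with nuts still inside. I'll check that it is level from the depth along its near wall.

```bash
cat >> h.py <<'E'
def pitch(s,c,a,box=.1):
    "dish pitch (deg, + = mouth up) from the top edges of its side walls; c = grip point, a = dish azimuth deg"
    P=cloud(s);im=s["img"].astype(int);a=np.radians(a);d=np.array([np.cos(a),np.sin(a)])
    l=(P[...,:2]-c[:2])@d; t=(P[...,:2]-c[:2])@np.array([-d[1],d[0]])
    m=(s["range_z"]>0)&(im.min(2)>95)&(im.max(2)-im.min(2)<40)&(abs(t)<.04)&(P[...,2]>c[2]-.07)&(P[...,2]<c[2]-.005)
    xs,zs=[],[]
    for l0 in np.arange(.02,.085,.005):
        k=m&(abs(l-l0)<.004)
        if k.sum()>6: xs.append(l0);zs.append(np.percentile(P[k][:,2],95))
    p=np.polyfit(xs,zs,1); print("pitch",np.degrees(np.arctan(p[0])).round(1),"top rel grip at l=.04",(np.polyval(p,.04)-c[2]).round(4),len(xs))
E
python3 - <<'E'
from h import *
pitch(load("scene0"),np.array([.4795,.205,.056]),87.6); pitch(load("s2"),np.array([.4815,.205,.070]),87.6)
state(); R=tool(87.6,50);G=np.array([.4815,.205,.057])
for d in([0,-.05,.05],[0,-.11,.12],[0,-.14,.2]): print(plan(G+d,R))
E
```

```text
pitch 2.0 top rel grip at l=.04 -0.023 13
pitch 1.3 top rel grip at l=.04 -0.0245 13
t 6.25 grip [0.4821 0.2049 0.0702] z [ 0.033  0.763 -0.645] y [ 0.999 -0.041  0.003] q [-0.22  0.15  1.88  0.87  1.4  -0.47] F [ 1.2  0.2 -1.4] w 0.0121 ff 10.69
[-0.004, 0.002, -0.062, 0.001, 0.003, 0.003]
[0.011, 0.004, -0.153, 0.001, 0.003, 0.003]
[0.053, 0.006, -0.227, 0.001, 0.003, 0.003]
```

Call:
{"name": "carry_out", "arguments": {
  "commands": [
    [0, 0, -0.004, 0, 0, 0],
    [-0.001, 0, -0.012, 0, 0, 0],
    [-0.002, 0.001, -0.026, 0, 0, 0],
    [-0.003, 0.001, -0.042, 0, 0, 0],
    [-0.004, 0.002, -0.06, 0, 0, 0]
  ]
}}

```text
time: 6.75
tool_pos: [0.4821, 0.1698, 0.0934]
ee_rot: [3.139, -0.869, 1.532]
wrist_force: [0.7, 0.7, -1.3]
width: 0.0117
finger_force: 10.7
```

Call:
{"name": "carry_out", "arguments": {
  "commands": [
    [0.002, 0, -0.018, 0, 0, 0],
    [0.005, 0.001, -0.036, 0, 0, 0],
    [0.009, 0.001, -0.054, 0, 0, 0],
    [0.012, 0.002, -0.07, 0, 0, 0],
    [0.016, 0.002, -0.086, 0, 0, 0]
  ]
}}

```text
time: 7.25
tool_pos: [0.482, 0.114, 0.1615]
ee_rot: [3.138, -0.869, 1.532]
wrist_force: [-0.4, -0.5, -1.8]
width: 0.012
finger_force: 10.7
```

Call:
{"name": "carry_out", "arguments": {
  "commands": [
    [0.004, 0, -0.014, 0, 0, 0],
    [0.012, 0.001, -0.028, 0, 0, 0],
    [0.022, 0.001, -0.042, 0, 0, 0],
    [0.03, 0.002, -0.054, 0, 0, 0],
    [0.038, 0.002, -0.062, 0, 0, 0]
  ]
}}

```text
time: 7.75
tool_pos: [0.4831, 0.0922, 0.2311]
ee_rot: [3.137, -0.869, 1.534]
wrist_force: [-0.3, -1.0, -1.0]
width: 0.0119
finger_force: 10.7
```

Run:
```python
from h import *
state()
F=np.array([.467,-.133])
for yaw in(87.6,60,45):
    d=np.array([np.cos(np.radians(yaw)),np.sin(np.radians(yaw))]); g=F-d*(.022+.118)
    print(yaw,g,plan([*g,.24],tool(yaw,50)))
```

```text
t 7.75 grip [0.4825 0.0777 0.2433] z [ 0.033  0.763 -0.645] y [ 0.999 -0.041  0.003] q [-0.47  0.02  1.63  0.8   1.83 -0.35] F [-0.3 -1.  -1. ] w 0.0119 ff 10.68
87.6 [ 0.46113741 -0.2728772 ] [-0.229, -0.007, -0.266, 0.001, 0.003, 0.003]
60 [ 0.397      -0.25424356] [-0.22, -0.065, -0.255, -0.367, 0.003, 0.313]
45 [ 0.36800505 -0.23199495] [-0.208, -0.092, -0.241, -0.567, 0.002, 0.482]
```

```bash
cat >> h.py <<'E'
def traj(pose_of,n,lead=None):
    "rows of n calls along pose_of(s), s 0..1 smooth; starts from the measured pose, ends on pose_of(1)"
    from bench import get_obs
    o=get_obs(); R0=Rn.from_euler("xyz",o["ee_rot"]).as_matrix(); p0=o["tool_pos"]
    g0,Rg=pose_of(0); off=p0-(g0+Rg[:,2]*OFF)
    f=lambda x:.5-.5*np.cos(np.pi*x); N=5*n; cur=(p0,R0)
    for c in range(n):
        rows=[]
        for i in range(1,6):
            s=f((5*c+i)/N); g,R=pose_of(s); p=g+R[:,2]*OFF+off*(1-s)
            rows.append(np.r_[cur[1].T@(p-cur[0]),Rn.from_matrix(cur[1].T@R).as_rotvec()].round(3).tolist())
        cur=(p,R); print(rows)
E
python3 - <<'E'
from h import *
from bench import get_obs
o=get_obs(); F=np.array([.467,-.133]); d=np.array([1,1])/2**.5; g1=np.r_[F-d*.14,.25]; g0=np.array([.4825,.0777,.2433])
traj(lambda s:(g0+s*(g1-g0),tool(87.6-42.6*s,50)),5)
E
```

```text
[[-0.001, -0.0, -0.001, -0.001, 0.003, 0.005], [-0.003, -0.001, -0.004, -0.008, 0.003, 0.011], [-0.007, -0.003, -0.009, -0.019, 0.003, 0.02], [-0.012, -0.006, -0.015, -0.034, 0.003, 0.033], [-0.019, -0.009, -0.023, -0.053, 0.003, 0.049]]
[[-0.008, -0.003, -0.01, -0.023, 0.0, 0.019], [-0.017, -0.006, -0.021, -0.049, 0.0, 0.041], [-0.027, -0.009, -0.034, -0.078, 0.0, 0.065], [-0.039, -0.013, -0.048, -0.109, 0.0, 0.092], [-0.05, -0.017, -0.063, -0.142, 0.0, 0.119]]
[[-0.013, -0.0, -0.016, -0.035, -0.0, 0.029], [-0.025, -0.001, -0.032, -0.07, -0.0, 0.059], [-0.039, -0.001, -0.048, -0.106, -0.0, 0.089], [-0.051, -0.002, -0.064, -0.141, -0.0, 0.119], [-0.064, -0.002, -0.08, -0.176, 0.0, 0.148]]
[[-0.012, 0.004, -0.015, -0.033, -0.0, 0.028], [-0.023, 0.008, -0.029, -0.065, 0.0, 0.054], [-0.034, 0.011, -0.042, -0.094, 0.0, 0.078], [-0.043, 0.014, -0.053, -0.12, -0.0, 0.1], [-0.051, 0.017, -0.064, -0.142, 0.0, 0.119]]
[[-0.007, 0.004, -0.008, -0.019, -0.0, 0.016], [-0.012, 0.008, -0.015, -0.034, 0.0, 0.029], [-0.015, 0.01, -0.019, -0.045, -0.0, 0.038], [-0.018, 0.012, -0.022, -0.052, -0.0, 0.044], [-0.018, 0.012, -0.023, -0.054, -0.0, 0.046]]
```

Call:
{"name": "carry_out", "arguments": {
  "commands": [
    [-0.001, 0, -0.001, -0.001, 0, 0.001],
    [-0.003, -0.001, -0.004, -0.008, 0, 0.007],
    [-0.007, -0.003, -0.009, -0.019, 0, 0.016],
    [-0.012, -0.006, -0.015, -0.034, 0, 0.029],
    [-0.019, -0.009, -0.023, -0.053, 0, 0.045]
  ]
}}

```text
time: 8.25
tool_pos: [0.4719, 0.0628, 0.2292]
ee_rot: [3.141, -0.87, 1.459]
wrist_force: [0.8, 0.1, -2.2]
width: 0.0119
finger_force: 10.7
```

Call:
{"name": "carry_out", "arguments": {
  "commands": [
    [-0.008, -0.003, -0.01, -0.023, 0, 0.019],
    [-0.017, -0.006, -0.021, -0.049, 0, 0.041],
    [-0.027, -0.009, -0.034, -0.078, 0, 0.065],
    [-0.039, -0.013, -0.048, -0.109, 0, 0.092],
    [-0.05, -0.017, -0.063, -0.142, 0, 0.119]
  ]
}}

```text
time: 8.75
tool_pos: [0.446, -0.016, 0.2317]
ee_rot: [3.139, -0.87, 1.273]
wrist_force: [0.6, 0.1, -0.6]
width: 0.0118
finger_force: 10.7
```

Call:
{"name": "carry_out", "arguments": {
  "commands": [
    [-0.013, 0, -0.016, -0.035, 0, 0.029],
    [-0.025, -0.001, -0.032, -0.07, 0, 0.059],
    [-0.039, -0.001, -0.048, -0.106, 0, 0.089],
    [-0.051, -0.002, -0.064, -0.141, 0, 0.119],
    [-0.064, -0.002, -0.08, -0.176, 0, 0.148]
  ]
}}

```text
time: 9.25
tool_pos: [0.4141, -0.1134, 0.2346]
ee_rot: [3.138, -0.871, 1.044]
wrist_force: [-0.3, -0.1, -0.5]
width: 0.0115
finger_force: 10.7
```

Call:
{"name": "carry_out", "arguments": {
  "commands": [
    [-0.012, 0.004, -0.015, -0.033, 0, 0.028],
    [-0.023, 0.008, -0.029, -0.065, 0, 0.054],
    [-0.034, 0.011, -0.042, -0.094, 0, 0.078],
    [-0.043, 0.014, -0.053, -0.12, 0, 0.1],
    [-0.051, 0.017, -0.064, -0.142, 0, 0.119]
  ]
}}

```text
time: 9.75
tool_pos: [0.3877, -0.1925, 0.2368]
ee_rot: [3.138, -0.871, 0.859]
wrist_force: [0.2, 0.5, -0.9]
width: 0.0119
finger_force: 10.7
```

Call:
{"name": "carry_out", "arguments": {
  "commands": [
    [-0.007, 0.004, -0.008, -0.019, 0, 0.016],
    [-0.012, 0.008, -0.015, -0.034, 0, 0.029],
    [-0.015, 0.01, -0.019, -0.045, 0, 0.038],
    [-0.018, 0.012, -0.022, -0.052, 0, 0.044],
    [-0.018, 0.012, -0.023, -0.054, 0, 0.046]
  ]
}}

```text
time: 10.25
tool_pos: [0.3786, -0.2216, 0.238]
ee_rot: [3.138, -0.872, 0.791]
wrist_force: [0.8, -0.8, 0.3]
width: 0.0126
finger_force: 10.7
```

Run:
```python
from h import *
from bench import snapshot
state()
a=snapshot("scene"); b=snapshot("top"); np.savez("pics/s3.npz",**a); np.savez("pics/t3.npz",**b)
cv2.imwrite("pics/s3.png",np.hstack([cv2.resize(a["img"][90:230,130:280,::-1],None,fx=2.6,fy=2.6),cv2.resize(b["img"][140:280,240:390,::-1],None,fx=2.6,fy=2.6)]))
pitch(b,np.array([.368,-.232,.25]),45)
P=cloud(b); m=(P[...,2]>.13)&(P[...,2]<.15); m[:,:260]=0; m[:160]=0;m[260:]=0;m[:,330:]=0
print("rim",P[m].min(0),P[m].max(0))
```

```text
t 10.25 grip [ 0.3684 -0.2319  0.2502] z [ 0.54   0.542 -0.644] y [ 0.709 -0.705  0.002] q [-1.27 -0.09  1.74  0.79  1.88 -0.38] F [ 0.8 -0.8  0.3] w 0.0126 ff 10.68
pitch -2.8 top rel grip at l=.04 -0.0249 13
rim [ 0.40334072 -0.19743238  0.13001119] [ 0.53282281 -0.06810457  0.14953916]
```

View pics/s3.png

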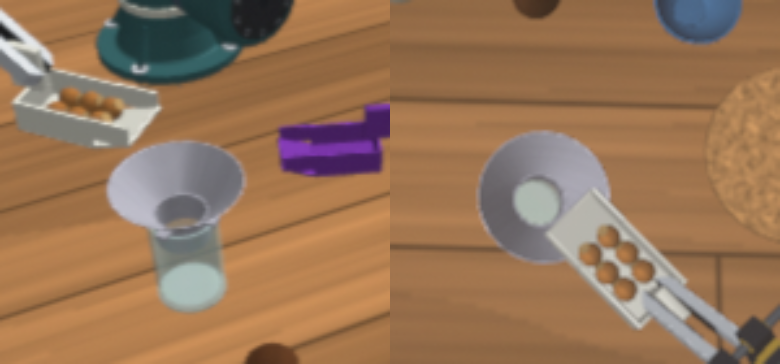

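The picture shows all six nuts in the level dish, with its lip over the near part of the funnel (lip at about (570,215) right, spout at (538,202)). Next I'll pour slowly, turning about the lip.

Run:
```python
from h import *
F=np.array([.468,-.133]); d=np.array([1,1])/2**.5
def pose(s):
    p=np.radians(62*s); dx=.118*np.cos(p)-.038*np.sin(p); dz=-.118*np.sin(p)-.038*np.cos(p)
    return np.r_[F-d*(.022+dx),.212-.050*s-dz],tool(45,50-62*s)
traj(pose,6)
```

```text
[[0.0, 0.0, -0.0, -0.001, -0.002, 0.004], [0.001, 0.0, -0.0, -0.001, -0.011, 0.004], [0.002, 0.0, -0.0, -0.001, -0.025, 0.004], [0.003, 0.0, -0.001, -0.001, -0.046, 0.004], [0.004, 0.0, -0.001, -0.001, -0.071, 0.004]]
[[0.002, 0.0, -0.0, -0.0, -0.031, 0.0], [0.004, 0.0, -0.001, -0.0, -0.066, -0.0], [0.007, 0.0, -0.001, -0.0, -0.107, -0.0], [0.01, 0.0, -0.001, -0.0, -0.151, -0.0], [0.013, 0.0, -0.001, -0.0, -0.198, -0.0]]
[[0.004, 0.0, -0.0, 0.0, -0.05, -0.0], [0.007, 0.0, -0.0, 0.0, -0.103, 0.0], [0.012, 0.0, -0.0, 0.0, -0.158, -0.0], [0.016, 0.0, 0.0, 0.0, -0.214, 0.0], [0.02, 0.0, 0.001, 0.0, -0.271, -0.0]]
[[0.005, 0.0, 0.0, 0.0, -0.057, 0.0], [0.009, 0.0, 0.0, 0.0, -0.112, -0.0], [0.014, 0.0, 0.001, 0.0, -0.167, -0.0], [0.019, 0.0, 0.002, 0.0, -0.22, -0.0], [0.023, 0.0, 0.003, 0.0, -0.271, -0.0]]
[[0.004, 0.0, 0.0, -0.0, -0.047, 0.0], [0.009, 0.0, 0.0, -0.0, -0.092, 0.0], [0.013, 0.0, 0.001, 0.0, -0.132, -0.0], [0.016, 0.0, 0.001, -0.0, -0.167, -0.0], [0.019, 0.0, 0.002, 0.0, -0.198, -0.0]]
[[0.003, 0.0, 0.0, -0.0, -0.026, 0.0], [0.005, 0.0, 0.0, 0.0, -0.046, -0.0], [0.006, 0.0, 0.0, -0.0, -0.061, 0.0], [0.007, 0.0, 0.0, -0.0, -0.07, 0.0], [0.008, 0.0, 0.0, 0.0, -0.072, 0.0]]
```

Call:
{"name": "carry_out", "arguments": {
  "commands": [
    [0, 0, 0, 0, -0.002, 0],
    [0.001, 0, 0, 0, -0.011, 0],
    [0.002, 0, 0, 0, -0.025, 0],
    [0.003, 0, -0.001, 0, -0.046, 0],
    [0.004, 0, -0.001, 0, -0.071, 0]
  ]
}}

```text
time: 10.85
tool_pos: [0.38, -0.2202, 0.2421]
ee_rot: [3.138, -0.798, 0.792]
wrist_force: [-0.0, 0.1, -1.1]
width: 0.012
finger_force: 10.7
```

Call:
{"name": "carry_out", "arguments": {
  "commands": [
    [0.002, 0, 0, 0, -0.031, 0],
    [0.004, 0, -0.001, 0, -0.066, 0],
    [0.007, 0, -0.001, 0, -0.107, 0],
    [0.01, 0, -0.001, 0, -0.151, 0],
    [0.013, 0, -0.001, 0, -0.198, 0]
  ]
}}

```text
time: 11.35
tool_pos: [0.386, -0.2141, 0.2525]
ee_rot: [3.137, -0.599, 0.791]
wrist_force: [0.8, -0.3, -1.5]
width: 0.0123
finger_force: 10.7
```

Call:
{"name": "carry_out", "arguments": {
  "commands": [
    [0.003, 0, 0, 0, -0.04, 0],
    [0.006, 0, 0, 0, -0.08, 0],
    [0.009, 0, 0, 0, -0.12, 0],
    [0.012, 0, 0, 0, -0.16, 0],
    [0.015, 0, 0, 0, -0.2, 0]
  ]
}}

```text
time: 11.85
tool_pos: [0.3947, -0.2051, 0.2612]
ee_rot: [3.137, -0.4, 0.791]
wrist_force: [0.1, 0.6, -2.1]
width: 0.0115
finger_force: 10.7
```

Run:
```python
from h import *
from bench import snapshot
state()
a=snapshot("scene"); b=snapshot("top")
cv2.imwrite("pics/s4.png",np.hstack([cv2.resize(a["img"][90:230,130:280,::-1],None,fx=2.6,fy=2.6),cv2.resize(b["img"][140:280,240:390,::-1],None,fx=2.6,fy=2.6)]))
```

```text
t 11.85 grip [ 0.3895 -0.2103  0.2787] z [ 0.277  0.274 -0.921] y [ 0.71  -0.704  0.004] q [-0.93 -0.2   1.59  0.41  1.79 -0.06] F [ 0.1  0.6 -2.1] w 0.0115 ff 10.68
```

View pics/s4.png

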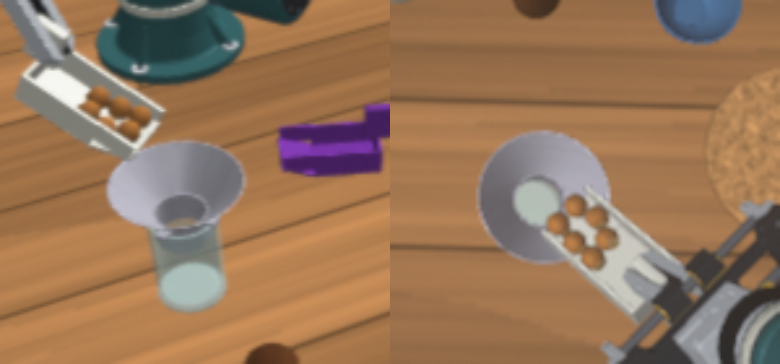

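At about 27° the nuts have rolled onto the ramp and sit at the lip over the funnel, so I'll keep tipping.

Run:
```python
from h import *
F=np.array([.468,-.133]); d=np.array([1,1])/2**.5
def pose(s):
    a=27+35*s; p=np.radians(a); dx=.118*np.cos(p)-.038*np.sin(p); dz=-.118*np.sin(p)-.038*np.cos(p)
    return np.r_[F-d*(.022+dx),.190-.028*s-dz],tool(45,50-a)
print(pose(0)[0]); traj(pose,4)
```

```text
[ 0.39029806 -0.21070194  0.27742913]
[[0.0, 0.0, -0.0, 0.003, -0.004, 0.008], [0.001, 0.0, -0.0, 0.003, -0.015, 0.008], [0.003, 0.0, -0.0, 0.003, -0.034, 0.008], [0.004, 0.0, 0.0, 0.003, -0.059, 0.008], [0.007, 0.0, 0.0, 0.003, -0.09, 0.008]]
[[0.003, 0.0, 0.0, -0.0, -0.036, -0.0], [0.006, 0.0, 0.0, -0.0, -0.077, 0.0], [0.01, 0.0, 0.001, 0.0, -0.122, 0.0], [0.014, 0.0, 0.001, -0.0, -0.168, 0.0], [0.018, 0.0, 0.002, -0.0, -0.216, -0.0]]
[[0.004, 0.0, 0.0, 0.0, -0.048, -0.0], [0.009, 0.0, 0.001, 0.0, -0.094, 0.0], [0.013, 0.0, 0.001, 0.0, -0.139, 0.0], [0.017, 0.0, 0.002, 0.0, -0.18, 0.0], [0.02, 0.0, 0.003, 0.0, -0.216, 0.0]]
[[0.003, 0.0, 0.0, 0.0, -0.031, 0.0], [0.006, 0.0, 0.0, 0.0, -0.056, -0.0], [0.008, 0.0, 0.0, 0.0, -0.075, 0.0], [0.009, 0.0, 0.001, 0.0, -0.086, 0.0], [0.009, 0.0, 0.001, 0.0, -0.089, 0.0]]
```

Call:
{"name": "carry_out", "arguments": {
  "commands": [
    [0, 0, 0, 0, -0.004, 0],
    [0.001, 0, 0, 0, -0.015, 0],
    [0.003, 0, 0, 0, -0.034, 0],
    [0.004, 0, 0, 0, -0.059, 0],
    [0.007, 0, 0, 0, -0.09, 0]
  ]
}}

```text
time: 12.45
tool_pos: [0.3989, -0.2011, 0.263]
ee_rot: [3.139, -0.31, 0.789]
wrist_force: [0.0, 0.2, -0.9]
width: 0.0121
finger_force: 10.7
```

Call:
{"name": "carry_out", "arguments": {
  "commands": [
    [0.003, 0, 0, 0, -0.036, 0],
    [0.006, 0, 0, 0, -0.077, 0],
    [0.01, 0, 0.001, 0, -0.122, 0],
    [0.014, 0, 0.001, 0, -0.168, 0],
    [0.018, 0, 0.002, 0, -0.216, 0]
  ]
}}

```text
time: 12.95
tool_pos: [0.4119, -0.1882, 0.2672]
ee_rot: [3.138, -0.094, 0.789]
wrist_force: [0.0, -1.5, -0.2]
width: 0.012
finger_force: 10.7
```

Call:
{"name": "carry_out", "arguments": {
  "commands": [
    [0.004, 0, 0, 0, -0.048, 0],
    [0.009, 0, 0.001, 0, -0.094, 0],
    [0.013, 0, 0.001, 0, -0.139, 0],
    [0.017, 0, 0.002, 0, -0.18, 0],
    [0.02, 0, 0.003, 0, -0.216, 0]
  ]
}}

```text
time: 13.45
tool_pos: [0.4264, -0.1734, 0.2659]
ee_rot: [3.138, 0.121, 0.789]
wrist_force: [-0.3, -1.5, -0.9]
width: 0.0122
finger_force: 10.7
```

Call:
{"name": "carry_out", "arguments": {
  "commands": [
    [0.003, 0, 0, 0, -0.031, 0],
    [0.006, 0, 0, 0, -0.056, 0],
    [0.008, 0, 0, 0, -0.075, 0],
    [0.009, 0, 0.001, 0, -0.086, 0],
    [0.009, 0, 0.001, 0, -0.089, 0]
  ]
}}

```text
time: 13.95
tool_pos: [0.4321, -0.1676, 0.2633]
ee_rot: [3.14, 0.209, 0.789]
wrist_force: [-0.7, -0.6, -0.1]
width: 0.0122
finger_force: 10.7
```

Call:
{"name": "carry_out", "arguments": {
  "commands": [
    [0, 0, 0, 0, 0, 0],
    [0, 0, 0, 0, 0, 0],
    [0, 0, 0, 0, 0, 0],
    [0, 0, 0, 0, 0, 0],
    [0, 0, 0, 0, 0, 0]
  ]
}}

```text
time: 14.45
tool_pos: [0.4319, -0.1679, 0.2637]
ee_rot: [3.139, 0.209, 0.788]
wrist_force: [-0.1, 0.0, -1.2]
width: 0.0118
finger_force: 10.7
```

Run:
```python
from h import *
from bench import snapshot
state()
a=snapshot("scene"); b=snapshot("top")
cv2.imwrite("pics/s5.png",np.hstack([cv2.resize(a["img"][90:230,130:280,::-1],None,fx=2.6,fy=2.6),cv2.resize(b["img"][140:280,240:390,::-1],None,fx=2.6,fy=2.6)]))
```

```text
t 14.45 grip [ 0.4346 -0.165   0.2823] z [-0.144 -0.149 -0.978] y [ 0.709 -0.705  0.003] q [-0.35 -0.04  1.4  -0.2   1.86  0.38] F [-0.1  0.  -1.2] w 0.0118 ff 10.68
```

View pics/s5.png

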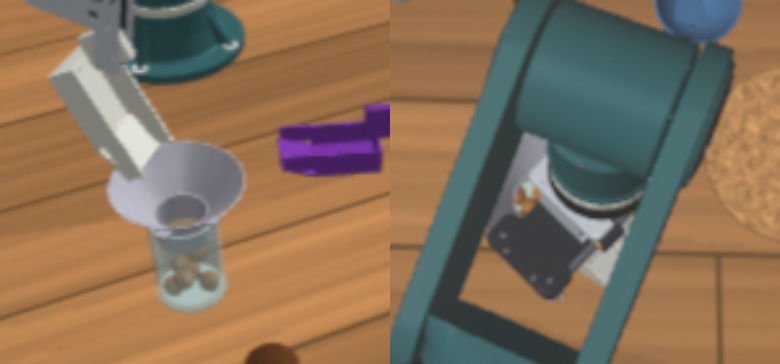

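The nuts show in the jar at left (185,275) and the dish looks empty, with nothing visible in the funnel cone. I'll raise the dish, tip it back and head for the trivet, counting nuts by colour along the way.

Run:
```python
from h import *
a=np.array([.4346,-.165,.2823]);b=np.array([.41,-.19,.36]);c=np.array([.4955,-.430,.20])
traj(lambda s:(a+s*(b-a),tool(45,-12+37*s)),3)
```

```text
[[-0.0, 0.0, -0.001, 0.003, 0.006, 0.003], [-0.002, 0.0, -0.003, 0.003, 0.027, 0.003], [-0.004, 0.0, -0.007, 0.003, 0.061, 0.003], [-0.006, 0.0, -0.011, 0.003, 0.106, 0.003], [-0.01, 0.0, -0.017, 0.003, 0.161, 0.003]]
[[-0.003, 0.0, -0.007, 0.0, 0.062, 0.0], [-0.005, 0.0, -0.015, 0.0, 0.128, 0.0], [-0.008, 0.0, -0.023, -0.0, 0.195, -0.0], [-0.011, 0.0, -0.031, -0.0, 0.261, -0.0], [-0.013, 0.0, -0.039, -0.0, 0.323, -0.0]]
[[-0.0, 0.0, -0.007, -0.0, 0.055, 0.0], [-0.0, 0.0, -0.013, -0.0, 0.1, 0.0], [-0.0, 0.0, -0.018, 0.0, 0.134, 0.0], [-0.0, 0.0, -0.02, 0.0, 0.154, 0.0], [-0.0, 0.0, -0.021, 0.0, 0.161, 0.0]]
```

Call:
{"name": "carry_out", "arguments": {
  "commands": [
    [-0.001, 0, -0.005, 0, 0.003, 0],
    [-0.003, 0, -0.012, 0, 0.02, 0],
    [-0.006, 0, -0.02, 0, 0.055, 0],
    [-0.008, 0, -0.028, 0, 0.1, 0],
    [-0.011, 0, -0.036, 0, 0.155, 0]
  ]
}}

```text
time: 15.05
tool_pos: [0.4299, -0.1699, 0.3023]
ee_rot: [3.138, 0.051, 0.79]
wrist_force: [-0.4, 0.7, -0.2]
width: 0.0122
finger_force: 10.7
```

Call:
{"name": "carry_out", "arguments": {
  "commands": [
    [-0.003, 0, -0.007, 0, 0.062, 0],
    [-0.005, 0, -0.015, 0, 0.128, 0],
    [-0.008, 0, -0.023, 0, 0.195, 0],
    [-0.011, 0, -0.031, 0, 0.261, 0],
    [-0.013, 0, -0.037, 0, 0.323, 0]
  ]
}}

```text
time: 15.55
tool_pos: [0.4216, -0.1783, 0.3407]
ee_rot: [3.136, -0.272, 0.79]
wrist_force: [0.7, 0.3, -1.5]
width: 0.0122
finger_force: 10.7
```

Call:
{"name": "carry_out", "arguments": {
  "commands": [
    [0, 0, -0.003, 0, 0.055, 0],
    [0, 0, -0.005, 0, 0.1, 0],
    [0, 0, -0.006, 0, 0.134, 0],
    [0, 0, -0.006, 0, 0.154, 0],
    [0, 0, -0.006, 0, 0.161, 0]
  ]
}}

```text
time: 16.05
tool_pos: [0.4203, -0.1793, 0.3449]
ee_rot: [3.138, -0.43, 0.789]
wrist_force: [0.3, -0.9, -0.5]
width: 0.0121
finger_force: 10.7
```

Run:
```python
from h import *
from bench import snapshot
state()
b=snapshot("top");a=snapshot("scene"); np.savez("pics/t6.npz",**b); np.savez("pics/s6.npz",**a)
for n,s in(("top",b),("scene",a)):
    im=s["img"].astype(int); P=cloud(s)
    h=cv2.cvtColor(s["img"],cv2.COLOR_RGB2HSV)
    m=(h[...,1]>90)&(h[...,0]<20)
    D=m&(P[...,2]>.2)&(abs(P[...,0]-.45)<.15)&(abs(P[...,1]+.15)<.15); J=m&(np.hypot(P[...,0]-.468,P[...,1]+.133)<.06)&(P[...,2]>.01)
    print(n,"brown in dish px",D.sum(),"in funnel/jar px",J.sum(),np.percentile(P[J][:,2],[0,50,100]).round(3) if J.any() else "")
o,=[state()]; from bench import get_obs; o=get_obs(); R=Rn.from_euler("xyz",o["ee_rot"]).as_matrix(); g=o["tool_pos"]-R[:,2]*OFF
c=np.array([.4955,-.430,.20]); t0=np.degrees(np.arcsin(np.hypot(*R[:2,2]))); print(t0)
traj(lambda s:(g+s*(c-g),tool(45-45*s,t0+(50-t0)*s)),6)
```

```text
t 16.05 grip [ 0.4147 -0.1849  0.3621] z [ 0.296  0.294 -0.909] y [ 0.709 -0.705  0.003] q [-0.86 -0.19  1.42  0.46  1.91  0.07] F [ 0.3 -0.9 -0.5] w 0.0121 ff 10.68
top brown in dish px 724 in funnel/jar px 39 [0.023 0.031 0.289]
scene brown in dish px 14 in funnel/jar px 19 [0.019 0.075 0.287]
t 16.15 grip [ 0.4149 -0.1846  0.362 ] z [ 0.296  0.294 -0.909] y [ 0.709 -0.705  0.003] q [-0.86 -0.19  1.42  0.46  1.91  0.07] F [ 0.8 -0.1 -0.8] w 0.0119 ff 10.68
24.646339090093214
[[-0.0, 0.001, 0.0, 0.0, 0.001, 0.006], [-0.002, 0.003, 0.001, -0.002, 0.005, 0.012], [-0.004, 0.006, 0.002, -0.007, 0.011, 0.022], [-0.007, 0.01, 0.004, -0.013, 0.019, 0.035], [-0.011, 0.016, 0.007, -0.022, 0.03, 0.052]]
[[-0.004, 0.007, 0.003, -0.01, 0.013, 0.02], [-0.01, 0.015, 0.006, -0.022, 0.027, 0.043], [-0.015, 0.024, 0.01, -0.036, 0.044, 0.069], [-0.022, 0.034, 0.014, -0.051, 0.062, 0.096], [-0.029, 0.045, 0.018, -0.069, 0.081, 0.126]]
[[-0.006, 0.012, 0.005, -0.019, 0.021, 0.031], [-0.013, 0.025, 0.01, -0.04, 0.042, 0.063], [-0.02, 0.038, 0.015, -0.062, 0.065, 0.096], [-0.027, 0.051, 0.02, -0.086, 0.087, 0.13], [-0.034, 0.064, 0.026, -0.11, 0.11, 0.163]]
[[-0.006, 0.014, 0.006, -0.025, 0.023, 0.032], [-0.011, 0.028, 0.012, -0.051, 0.046, 0.064], [-0.016, 0.041, 0.018, -0.077, 0.068, 0.094], [-0.022, 0.054, 0.024, -0.102, 0.09, 0.123], [-0.027, 0.067, 0.029, -0.128, 0.11, 0.149]]
[[-0.004, 0.012, 0.006, -0.024, 0.019, 0.025], [-0.007, 0.023, 0.012, -0.047, 0.037, 0.047], [-0.01, 0.032, 0.017, -0.068, 0.054, 0.067], [-0.013, 0.041, 0.021, -0.087, 0.068, 0.085], [-0.015, 0.049, 0.025, -0.103, 0.081, 0.1]]
[[-0.002, 0.006, 0.004, -0.014, 0.011, 0.012], [-0.003, 0.011, 0.007, -0.025, 0.019, 0.022], [-0.004, 0.015, 0.009, -0.033, 0.025, 0.029], [-0.004, 0.017, 0.01, -0.038, 0.028, 0.033], [-0.005, 0.017, 0.011, -0.04, 0.03, 0.034]]
```

```bash
cat >> h.py <<'E'
def dishbrown(s,g,yaw,p):
    a,p=np.radians([yaw,p]); d=np.array([np.cos(a)*np.cos(p),np.sin(a)*np.cos(p),-np.sin(p)]); y=np.array([-np.sin(a),np.cos(a),0]); u=np.cross(d,y)
    D=(cloud(s)-g)@np.c_[d,y,u]; h=cv2.cvtColor(s["img"],cv2.COLOR_RGB2HSV)
    box=(D[...,0]>.02)&(D[...,0]<.115)&(abs(D[...,1])<.028)&(D[...,2]>-.06)&(D[...,2]<-.02)&(s["range_z"]>0)
    return box.sum(),(box&(h[...,1]>90)&(h[...,0]<20)).sum()
E
python3 - <<'E'
from h import *
g=np.array([.4147,-.1849,.3621])
for n in("t6","s6"): print(n,dishbrown(load(n),g,45,25.4))
g3=np.array([.3684,-.2319,.2502])
for n in("t3","s3"): print(n,dishbrown(load(n),g3,45,0))
for n in("t3","t6","s3","s6"):
    s=load(n);P=cloud(s);h=cv2.cvtColor(s["img"],cv2.COLOR_RGB2HSV); J=(np.hypot(P[...,0]-.468,P[...,1]+.133)<.035)&(P[...,2]>.005)&(P[...,2]<.15)
    print(n,"jar brown",(J&(h[...,1]>70)&(h[...,0]<22)).sum())
    if n=="t6": q=P[(np.hypot(P[...,0]-.468,P[...,1]+.133)<.066)&(P[...,2]>.1)&(P[...,2]<.16)]; print("cone pts",len(q))
s=load("s6"); cv2.imwrite("pics/final6.png",cv2.resize(np.hstack([s["img"][60:230,120:300,::-1],load("t6")["img"][110:280,230:410,::-1]]),None,fx=2.2,fy=2.2,interpolation=2))
E
```

```text
t6 (np.int64(939), np.int64(0))
s6 (np.int64(548), np.int64(2))
t3 (np.int64(965), np.int64(326))
s3 (np.int64(477), np.int64(225))
t3 jar brown 0
t6 jar brown 47
cone pts 1149
s3 jar brown 5
s6 jar brown 14
```

The mask shows the dish is empty: 326 brown pixels before the pour and 0 now. Next is the move to above the trivet.

Call:
{"name": "carry_out", "arguments": {
  "commands": [
    [0, 0.001, 0, 0, 0.001, 0.001],
    [-0.002, 0.003, 0.001, -0.002, 0.005, 0.007],
    [-0.004, 0.006, 0.002, -0.007, 0.011, 0.017],
    [-0.007, 0.01, 0.004, -0.013, 0.019, 0.03],
    [-0.011, 0.016, 0.007, -0.022, 0.03, 0.05]
  ]
}}

```text
time: 16.65
tool_pos: [0.4273, -0.1955, 0.3334]
ee_rot: [3.14, -0.461, 0.734]
wrist_force: [-1.0, -0.3, -1.1]
width: 0.0122
finger_force: 10.7
```

Call:
{"name": "carry_out", "arguments": {
  "commands": [
    [-0.004, 0.007, 0.003, -0.01, 0.013, 0.02],
    [-0.01, 0.015, 0.006, -0.022, 0.027, 0.043],
    [-0.015, 0.024, 0.01, -0.036, 0.044, 0.069],
    [-0.022, 0.034, 0.014, -0.051, 0.062, 0.096],
    [-0.029, 0.045, 0.018, -0.069, 0.081, 0.126]
  ]
}}

```text
time: 17.15
tool_pos: [0.444, -0.2417, 0.3038]
ee_rot: [3.141, -0.543, 0.588]
wrist_force: [0.2, 0.4, -0.7]
width: 0.0121
finger_force: 10.7
```

Call:
{"name": "carry_out", "arguments": {
  "commands": [
    [-0.006, 0.012, 0.005, -0.019, 0.021, 0.031],
    [-0.013, 0.025, 0.01, -0.04, 0.042, 0.063],
    [-0.02, 0.038, 0.015, -0.062, 0.065, 0.096],
    [-0.027, 0.051, 0.02, -0.086, 0.087, 0.13],
    [-0.034, 0.064, 0.026, -0.11, 0.11, 0.163]
  ]
}}

```text
time: 17.65
tool_pos: [0.4665, -0.3039, 0.264]
ee_rot: [-3.141, -0.654, 0.39]
wrist_force: [-1.0, 0.1, -1.6]
width: 0.012
finger_force: 10.7
```

Call:
{"name": "carry_out", "arguments": {
  "commands": [
    [-0.006, 0.014, 0.006, -0.025, 0.023, 0.032],
    [-0.011, 0.028, 0.012, -0.051, 0.046, 0.064],
    [-0.016, 0.041, 0.018, -0.077, 0.068, 0.094],
    [-0.022, 0.054, 0.024, -0.102, 0.09, 0.123],
    [-0.027, 0.067, 0.029, -0.128, 0.11, 0.149]
  ]
}}

```text
time: 18.15
tool_pos: [0.4883, -0.3672, 0.224]
ee_rot: [-3.14, -0.763, 0.193]
wrist_force: [0.0, 0.2, -0.1]
width: 0.0117
finger_force: 10.7
```

Call:
{"name": "carry_out", "arguments": {
  "commands": [
    [-0.004, 0.012, 0.006, -0.024, 0.019, 0.025],
    [-0.007, 0.023, 0.012, -0.047, 0.037, 0.047],
    [-0.01, 0.032, 0.017, -0.068, 0.054, 0.067],
    [-0.013, 0.041, 0.021, -0.087, 0.068, 0.085],
    [-0.015, 0.049, 0.025, -0.103, 0.081, 0.1]
  ]
}}

```text
time: 18.65
tool_pos: [0.5043, -0.4136, 0.1961]
ee_rot: [-3.14, -0.844, 0.05]
wrist_force: [-0.1, -0.2, -0.6]
width: 0.0118
finger_force: 10.7
```

Call:
{"name": "carry_out", "arguments": {
  "commands": [
    [-0.002, 0.006, 0.004, -0.014, 0.011, 0.012],
    [-0.003, 0.011, 0.007, -0.025, 0.019, 0.022],
    [-0.004, 0.015, 0.009, -0.033, 0.025, 0.029],
    [-0.004, 0.017, 0.01, -0.038, 0.028, 0.033],
    [-0.005, 0.017, 0.011, -0.04, 0.03, 0.034]
  ]
}}

```text
time: 19.15
tool_pos: [0.5106, -0.4297, 0.1864]
ee_rot: [3.14, -0.874, 0.003]
wrist_force: [-0.0, -0.3, -0.7]
width: 0.0119
finger_force: 10.7
```

Run:
```python
from h import *
from bench import snapshot,get_obs
state()
b=snapshot("top"); np.savez("pics/t7.npz",**b); o=get_obs(); R=Rn.from_euler("xyz",o["ee_rot"]).as_matrix(); g=o["tool_pos"]-R[:,2]*OFF
yaw=np.degrees(np.arctan2(R[1,2],R[0,2])); pitch(b,g,yaw)
a=snapshot("scene"); np.savez("pics/s7.npz",**a); pitch(a,g,yaw)
print(yaw,plan([.4955,-.430,.085],tool(0,50)),plan([.4955,-.430,.067],tool(0,50)))
```

```text
t 19.15 grip [ 0.496  -0.4297  0.1986] z [ 0.767  0.    -0.641] y [ 0.002 -1.     0.001] q [-1.17  0.04  1.72  0.89  1.15  0.11] F [-0.  -0.3 -0.7] w 0.0119 ff 10.68
pitch -3.5 top rel grip at l=.04 -0.0257 13
pitch -0.9 top rel grip at l=.04 -0.026 13
0.07842119168296768 [-0.087, 0.001, 0.072, -0.001, -0.001, 0.002] [-0.101, 0.001, 0.084, -0.001, -0.001, 0.002]
```

Call:
{"name": "carry_out", "arguments": {
  "commands": [
    [-0.005, 0, 0.004, 0, 0, 0],
    [-0.014, 0, 0.012, 0, 0, 0],
    [-0.026, 0, 0.022, 0, 0, 0.002],
    [-0.038, 0, 0.032, 0, 0, 0.002],
    [-0.052, 0.001, 0.043, 0, 0, 0.002]
  ]
}}

```text
time: 19.75
tool_pos: [0.5097, -0.43, 0.1164]
ee_rot: [-3.138, -0.873, -0.002]
wrist_force: [0.6, 1.0, -0.8]
width: 0.0117
finger_force: 10.7
```

Call:
{"name": "carry_out", "arguments": {
  "commands": [
    [-0.013, 0, 0.011, 0, 0, 0],
    [-0.023, 0, 0.019, 0, 0, 0],
    [-0.031, 0, 0.026, 0, 0, 0],
    [-0.036, 0, 0.03, 0, 0, 0],
    [-0.038, 0, 0.032, 0, 0, 0]
  ]
}}

```text
time: 20.25
tool_pos: [0.51, -0.4302, 0.0679]
ee_rot: [-3.139, -0.873, -0.002]
wrist_force: [-1.0, -0.1, -1.2]
width: 0.0118
finger_force: 10.7
```

Run:
```python
from h import *
from bench import snapshot,get_obs
b=snapshot("top"); np.savez("pics/t8.npz",**b); state(); o=get_obs(); R=Rn.from_euler("xyz",o["ee_rot"]).as_matrix(); g=o["tool_pos"]-R[:,2]*OFF
im=b["img"].astype(int);P=cloud(b)
w=(im.min(2)>130)&(im.max(2)-im.min(2)<45)&(P[...,2]>.02)&(P[...,2]<.062)&(abs(P[...,0]-.55)<.09)&(abs(P[...,1]+.43)<.06)
r=cv2.minAreaRect(P[w][:,:2].astype(np.float32)); print(r, P[w].min(0).round(3),P[w].max(0).round(3))
print(plan([.4955,-.430,.069],tool(0,50)))
```

```text
t 20.3 grip [ 0.4955 -0.4303  0.0803] z [ 0.767  0.001 -0.642] y [ 0.    -1.    -0.002] q [-1.18  0.18  1.83  1.    1.   -0.11] F [ 0.1  0.2 -1.1] w 0.0121 ff 10.68
((0.5486346483230591, -0.42712247371673584), (0.06509687006473541, 0.11882185935974121), 89.92693328857422) [ 0.489 -0.46   0.02 ] [ 0.608 -0.395  0.058]
[-0.009, -0.0, 0.007, -0.001, -0.001, -0.001]
```

Call:
{"name": "carry_out", "arguments": {
  "commands": [
    [-0.001, 0, 0.002, 0, 0, 0],
    [-0.002, 0.001, 0.004, 0, 0, 0],
    [-0.003, 0.001, 0.006, 0, 0, 0],
    [-0.004, 0.001, 0.0075, 0, 0, 0],
    [-0.0047, 0.001, 0.009, 0, 0, 0]
  ]
}}

```text
time: 20.8
tool_pos: [0.5142, -0.4315, 0.0598]
ee_rot: [-3.14, -0.875, -0.0]
wrist_force: [-2.2, -0.3, 3.4]
width: 0.0121
finger_force: 10.7
```

Call:
{"name": "carry_out", "arguments": {
  "commands": [
    [-0.0003, 0, 0.0002, 0, 0, 0],
    [-0.0006, 0, 0.0005, 0, 0, 0],
    [-0.0008, 0, 0.0007, 0, 0, 0],
    [-0.0008, 0, 0.0007, 0, 0, 0],
    [-0.0008, 0, 0.0007, 0, 0, 0]
  ]
}}

```text
time: 21.3
tool_pos: [0.5141, -0.4317, 0.0589]
ee_rot: [-3.141, -0.874, -0.0]
wrist_force: [-3.8, 1.6, 3.3]
width: 0.0118
finger_force: 10.7
```

Run:
```python
from h import *
state()
```

```text
t 21.3 grip [ 0.4995 -0.4317  0.0711] z [ 0.767  0.    -0.641] y [ 0. -1. -0.] q [-1.17  0.2   1.83  1.01  0.99 -0.13] F [-3.8  1.6  3.3] w 0.0118 ff 10.68
```

Call:
{"name": "carry_out", "arguments": {
  "commands": [
    [-0.0003, 0, 0.0002, 0, 0, 0],
    [-0.0006, 0, 0.0005, 0, 0, 0],
    [-0.0008, 0, 0.0007, 0, 0, 0],
    [-0.0008, 0, 0.0007, 0, 0, 0],
    [-0.0008, 0, 0.0007, 0, 0, 0]
  ]
}}

```text
time: 21.8
tool_pos: [0.514, -0.4318, 0.0574]
ee_rot: [-3.141, -0.874, -0.001]
wrist_force: [-1.8, -0.7, 3.0]
width: 0.0121
finger_force: 10.7
```

Run:
```python
from h import *
from bench import snapshot
state(); a=snapshot("scene"); pitch(a,np.array([.4995,-.4317,.0705]),0); a=snapshot("top"); pitch(a,np.array([.4995,-.4317,.0705]),0)
```

```text
t 21.8 grip [ 0.4994 -0.4318  0.0696] z [ 0.767  0.    -0.642] y [-0.    -1.    -0.001] q [-1.17  0.2   1.83  1.01  0.99 -0.13] F [-1.8 -0.7  3. ] w 0.0121 ff 10.71
pitch 0.4 top rel grip at l=.04 -0.0252 13
pitch 0.4 top rel grip at l=.04 -0.026 13
```

Call:
{"name": "carry_out", "arguments": {
  "commands": [
    [-0.0003, 0, 0.0002, 0, 0, 0],
    [-0.0005, 0, 0.0004, 0, 0, 0],
    [-0.0005, 0, 0.0004, 0, 0, 0],
    [-0.0005, 0, 0.0004, 0, 0, 0],
    [-0.0005, 0, 0.0004, 0, 0, 0]
  ]
}}

```text
time: 22.4
tool_pos: [0.5141, -0.4317, 0.0571]
ee_rot: [-3.141, -0.874, -0.0]
wrist_force: [-3.3, -0.5, 4.8]
width: 0.0122
finger_force: 10.7
```

Call:
{"name": "carry_out", "arguments": {
  "commands": [
    [0, 0, 0, 0, 0, 0],
    [0, 0, 0, 0, 0, 0],
    [0, 0, 0, 0, 0, 0],
    [0, 0, 0, 0, 0, 0],
    [0, 0, 0, 0, 0, 0]
  ],
  "jaw": 0.127
}}

```text
time: 22.9
tool_pos: [0.5141, -0.4316, 0.0567]
ee_rot: [-3.141, -0.874, -0.001]
wrist_force: [-0.9, -2.1, 3.4]
width: 0.0122
finger_force: 2.5
```

Call:
{"name": "carry_out", "arguments": {
  "commands": [
    [0, 0, 0, 0, 0, 0],
    [0, 0, 0, 0, 0, 0],
    [0, 0, 0, 0, 0, 0],
    [0, 0, 0, 0, 0, 0],
    [0, 0, 0, 0, 0, 0]
  ],
  "jaw": 0.16
}}

```text
time: 23.4
tool_pos: [0.5139, -0.4309, 0.0562]
ee_rot: [-3.139, -0.873, -0.001]
wrist_force: [0.1, 0.1, -0.4]
width: 0.0146
finger_force: 0.0
```

Call:
{"name": "carry_out", "arguments": {
  "commands": [
    [0, 0, 0, 0, 0, 0],
    [0, 0, 0, 0, 0, 0],
    [0, 0, 0, 0, 0, 0],
    [0, 0, 0, 0, 0, 0],
    [0, 0, 0, 0, 0, 0]
  ],
  "jaw": 0.35
}}

```text
time: 23.9
tool_pos: [0.514, -0.4314, 0.0567]
ee_rot: [-3.14, -0.874, -0.001]
wrist_force: [0.5, 0.1, 0.1]
width: 0.0328
finger_force: 0.0
```

Released. I'll back straight out along the tool axis, then check everything.

Call:
{"name": "carry_out", "arguments": {
  "commands": [
    [0, 0, -0.01, 0, 0, 0],
    [0, 0, -0.03, 0, 0, 0],
    [0, 0, -0.06, 0, 0, 0],
    [0, 0, -0.09, 0, 0, 0],
    [0, 0, -0.12, 0, 0, 0]
  ]
}}

```text
time: 24.4
tool_pos: [0.4208, -0.4313, 0.1348]
ee_rot: [-3.141, -0.874, -0.0]
wrist_force: [0.5, -0.7, 0.4]
width: 0.0328
finger_force: 0.0
```

Call:
{"name": "carry_out", "arguments": {
  "commands": [
    [0.02, 0, -0.03, 0, 0, 0],
    [0.04, 0, -0.06, 0, 0, 0],
    [0.06, 0, -0.08, 0, 0, 0],
    [0.07, 0, -0.09, 0, 0, 0],
    [0.07, 0, -0.09, 0, 0, 0]
  ]
}}

```text
time: 24.9
tool_pos: [0.3978, -0.4326, 0.2479]
ee_rot: [3.135, -0.875, 0.005]
wrist_force: [-0.0, -0.7, -0.3]
width: 0.0328
finger_force: 0.0
```

Run:
```python
from h import *
from bench import snapshot
state(); a=snapshot("scene"); b=snapshot("top"); np.savez("pics/tf.npz",**b); np.savez("pics/sf.npz",**a)
cv2.imwrite("pics/final.png",np.hstack([cv2.resize(a["img"][120:320,0:260,::-1],(400,308),interpolation=2),cv2.resize(b["img"][110:264,250:450,::-1],(400,308),interpolation=2)]))
g=np.array([.4995,-.4317,.069]); pitch(b,g,0); pitch(a,g,0)
im=b["img"].astype(int);P=cloud(b);P0=cloud(load("top0"))
w=(im.min(2)>130)&(im.max(2)-im.min(2)<45)&(P[...,2]>.02)&(P[...,2]<.05)&(abs(P[...,0]-.55)<.09)&(abs(P[...,1]+.43)<.06)
print(cv2.minAreaRect(P[w][:,:2].astype(np.float32)))
d=abs(P[...,2]-P0[...,2])>.012; d[:,350:]|=False
n,l,st,c=cv2.connectedComponentsWithStats(d.astype(np.uint8))
for i in range(1,n):
    if st[i,4]>25: u,v=c[i]; print("changed",c[i].round(),st[i,4],P[int(v),int(u)].round(3))
```

```text
t 24.9 grip [ 0.3832 -0.4326  0.2601] z [ 0.767 -0.003 -0.641] y [ 0.    -1.     0.004] q [-1.41 -0.1   1.73  0.87  1.41  0.06] F [-0.  -0.7 -0.3] w 0.0328 ff 0.0
pitch -0.2 top rel grip at l=.04 -0.0243 13
pitch 0.8 top rel grip at l=.04 -0.024 13
((0.5545763969421387, -0.4281521439552307), (0.11920493096113205, 0.06434603035449982), 0.017053158953785896)
changed [397. 192.] 538 [ 0.555 -0.437  0.017]
changed [138. 210.] 170 [ 0.488  0.318 -0.002]
changed [156. 201.] 29 [0.516 0.267 0.001]
changed [172. 212.] 219 [0.485 0.221 0.001]
changed [153. 207.] 46 [0.495 0.274 0.   ]
changed [295. 217.] 163 [ 0.473 -0.137  0.03 ]
changed [152. 215.] 46 [0.471 0.275 0.003]
changed [462. 319.] 7476 [ 0.256 -0.411  0.399]
changed [251. 360.] 3017 [ 0.151 -0.018  0.294]
changed [185. 362.] 2157 [0.203 0.082 0.53 ]
```

View pics/final.png

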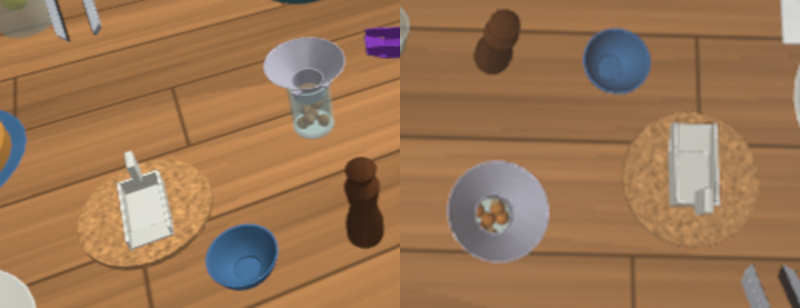

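The picture shows the empty dish upright in the middle of the trivet, at right (693,165). The funnel stands in the jar with the nuts visible through the spout at (492,213), and there are no stray nuts. The bowl and mill have not moved.

```bash
python3 -c "
from bench import *
print(close_job())"
```

```text
the job is handed in; nothing more can be done
None
```

I poured the nuts through the funnel into the jar, set the empty dish upright within about 2 mm of the trivet's centre, and handed the job in after about 25 s. Peak grip was 12.4 N, and I saw no stray nuts, though I could not count all six inside the jar.

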